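# Sweep the sample tablets into the photometer and hold its shutter half open

### The arm

A 6-joint arm with a two-finger parallel gripper is mounted at the origin on a cart in front of the work surface, level with it; the furniture and walls round the work are solid. World frame = base frame: x ahead of the robot, y to its left, z up, the work surface at z = 0. Lengths are in m, angles in rad, forces in N, time in s.
With the tool pointing down it reaches from about 0.275 to 0.75 m from the base axis. Payload 10.2 kg.
Tool frame: the origin (TCP) lies where the fingers leave the gripper's body, on its centre line; the fingertips stand 73 mm ahead of it and the grasp point (between the pads) lies 54 mm ahead of it (ctrl.hold_point_z is the distance from the TCP to the grasp point, in m); x points along the fingers, z is the direction in which the jaws open and shut, and the axes are right-handed (so a half turn about x gives the same grasp; the last joint's range is limited). The gripper opens to 85 mm and grips with 20 to 120 N. Pads are 22 mm wide; open, the fingers measure 114 mm over their backs; the gripper's body (76 mm by 85 mm) begins 54 mm behind the grasp point. The pads swing forward as they close: fully open they stand 13 mm farther back than shut.
Start: joints at [0.95, 0.313, 1.498, -0, 1.331, -0.223], TCP at [0.203, 0.484, 0.304] pointing down, gripper open.
Joint ranges: [-2.94, 2.94], [-0.97, 2.17], [0.19, 2.56], [-1.23, 4.37], [0.02, 3.11], [-2.88, 2.88]. Speed limits (rad/s): [2.39, 2.39, 3.01, 3.14, 3.14, 3.14].

### API

Orientations are given as a unit quaternion [x, y, z, w].
In Python, from bench import ctrl gives the robot as it stands. The module is installed in compiled form; this text tells all that it offers.
- The arm moves only by the tool carry_out, never from a script. Its argument "targets" is a list that holds one entry, the list of rows, each a list of 7 numbers: the shift along the tool's x, y, z in mm, then the turn, a rotation vector about the tool's x, y, z in rad, then the finger opening in mm, from 0 to 85.4. In form: [[[x, y, z, ax, ay, az, gripper], ...]]. A call has 1 to 10 rows; each row is the pose to reach, as a shift and turn from the pose commanded when the call began, along the tool's axes at that moment; what a row does not reach only later rows make up. A row lasts 1/10 s, in which the tool goes at most 50 mm and 8.59 degrees, less where a joint would pass 70% of its speed; a pose out of reach is approached as far as the arm can. A call with a gripper value outside its range is refused whole. The fingers move at their own pace and stop on an object; the grip force is fixed at half the most. Time passes only in rows, so rows that repeat a pose let the fingers close. It gives the time, the measured TCP pose, the force and the opening at its end, in the units of the state.
- ctrl.sense(): the state, without advancing time (a new reading comes with each control period).
- ctrl.get_image(name): name is "side" or "top" or "wrist"; returns the picture (420x560x3 uint8, blue, green, red); there is no depth.
- ctrl.camera_model(name): a dict with "K" (3x3 intrinsics, pixels), "rvec" (rotation vector, rad) and "tvec" (3), from world to camera coordinates, as OpenCV has them; the wrist camera has in their place "hand_eye" (4x4, takes a point from camera to tool coordinates, whose origin is the TCP and whose axes are the tool frame's). Camera axes: x right, y down, z forward; pixel columns grow to the right and rows downward; lengths in m; the calibration is good to about 2 mm. A picture is of the moment at which its call begins: read the wrist's pose just before it. camera_model takes no time and is no camera call.
- ctrl.finish_job(): hands the job in, once; it reports no verdict.
Trained networks look in the newest picture that a camera, given by its name, has taken for a name from the list of things; names that differ only in an ending like _2 or _b are one class to them, and where a whole thing is asked for, a point or a joint stands for the part that bears it (a point fixed in the world has none). Each returns a list of dicts, best first, with "conf" (0 to 1); they miss things now and then, are a little off and sometimes report something else, mostly with a low value. They report only what shows in the picture. A call takes as long as a camera call.
- ctrl.look_for(label, camera): "xy" ([column, row] in pixels, amid what is visible of it).
- ctrl.trace(label, camera): "pixels" (420x560 bool, what is visible of it) and "xy" ([column, row] in pixels, amid what is visible of it).
- ctrl.landmark_of(label, camera): "xy" ([column, row] in pixels: a listed point, or the origin of a listed thing).
The state is a dict: "clock": time; "joint_positions": joint angles; "qvel": joint speeds; "tau": joint torques, N m; "tcp_pos": TCP position; "eef_rot": TCP orientation; "contact_force": force on the tool from outside, world axes, zero at the start; "moment": the same for the moment, N m; "width": opening from 0.0 (shut) to 1.0 (fully open).
Only numpy, scipy, OpenCV 4.12 (cv2) and the standard library are available. Lean on these libraries where they do the work, as an engineer would, in place of code of your own. Each camera call takes 0.05 s, during which the arm holds its last target. There are 200 camera calls.

### The job

Take the blue-handled pusher and sweep all four white tablets along the photometer's deck into its sample well - they must not be touched with the gripper, only with the pusher - then stand the pusher upright on the bench top again. Only once every tablet is in the well, take the black knob on the lamp house, draw the sprung shutter to its half-way mark without ever running it wide open, and finish while holding it there, still and at half travel, for the reading. Leave everything else on the bench alone.

Things in the scene. Friction and masses are not known exactly. Their poses are not given: they have to be found in the camera images.
- photometer: white bench photometer, 230 (own x) by 315 mm (own y), fixed. Origin on the bench top; own x away from the robot, y to its left, turned up to 0.2 rad. In its frame, mm: lamp house behind the well x 20 to 109, y -140 to 30, top z 125; its front window is covered by the dark shutter blade. Black console with display y -170 to -95, up to z 65. The rest is lower than z 61
- deck_start (a point): on the surface of the dark level loading deck, photometer (-53, 115, 45) mm. Deck: x -107 to 1, y -20 to 135, z 45, fenced by rails 8 thick, tops at z 60, along both sides and at the end y = 135. At the start no tablet lies within 20 mm of this point's y: the place to set the pusher in behind them
- well_edge (a point): on the deck's centre line where deck ends and sample well begins, photometer (-53, -20, 45) mm; no rail or lip between. Sweep from deck_start to here (photometer -y), 135 mm
- well_floor (a point): centre of the well's floor, photometer (-53, -57.5, 15) mm. The open well spans x -107 to 1, y -95 to -20; floor 30 mm below the deck
- shutter (a joint): travel of the spring-return shutter, m: 0 = shut (start), 0.050 = wide open at its stop, 0.025 = half, where the red pointer under the knob meets the red tick on the lamp house's top. Slides along photometer +y. The spring pulls it shut: 4 N at 0, rising 2.5 N per 10 mm, so 10 N at half, 16.5 N wide open; it snaps shut when let go
- shutter_grip (a point): grip point on the axis of the shutter's upright black knob (22 mm diameter, 30 mm high) on the lamp house: 12 mm below the knob's top, 31 mm above the housing's top, photometer (54, -75 + travel, 156) mm; moves with it. Knob's underside 13 mm above the housing; a steel spring barrel 9 mm high lies 32 mm behind it (+x), else free round it
- pusher: hand pusher, standing upright on the bench left of the photometer: white blade 94 mm wide (own x), 18 thick (own y), 34 high; two short posts; blue grip bar 84 (x) by 22 (y) by 30 mm, 48 to 78 mm above its foot; 140 g. Origin at the centre of its underside. Grip the bar across its 22 mm. On the deck its x goes along the photometer's x, between the side rails (108 mm apart)
- tablet_0: loose white pressed sample tablet, a disc 22 mm across and 12 mm thick, 12 g, lying flat at the start somewhere on the dark loading deck of the photometer between deck_start and well_edge; origin at the centre of its underside
- tablet_1: loose white pressed sample tablet, a disc 22 mm across and 12 mm thick, 12 g, lying flat at the start somewhere on the dark loading deck of the photometer between deck_start and well_edge; origin at the centre of its underside
- tablet_2: loose white pressed sample tablet, a disc 22 mm across and 12 mm thick, 12 g, lying flat at the start somewhere on the dark loading deck of the photometer between deck_start and well_edge; origin at the centre of its underside
- tablet_3: loose white pressed sample tablet, a disc 22 mm across and 12 mm thick, 12 g, lying flat at the start somewhere on the dark loading deck of the photometer between deck_start and well_edge; origin at the centre of its underside
- timer: bystander, leave alone: small white wedge-shaped bench timer, 62 mm wide, 52 mm tall; origin at the centre of its underside
- beaker: bystander, leave alone: glass beaker, 118 mm tall, 83 mm across; origin at the centre of its underside
- vial_a: bystander, leave alone: small sample vial, 54 mm tall, 24 mm across; origin at the centre of its underside
- vial_b: bystander, leave alone: small sample vial, 54 mm tall, 24 mm across; origin at the centre of its underside

How it is judged:
By the outcome, as a careful person would: the job done as asked, in the order asked, and still so for the second after the job is handed in, while the arm keeps its last pose, push and grip.
It also fails if it takes over 58 s, if anything falls off the work surface, if the arm or the gripper's body presses on something with over 40 N, if the wrist force passes 120 N, or if a joint passes its speed limit or range.

## Working session

There is one attempt and no reset: what is moved stays moved. The work goes in short steps, Python scripts to look and compute and a tool call to move; the robot and the scene stay as the last step left them, time stands still between calls to the robot, and variables do not carry over. Pictures are saved under pics/ and viewed, about 8 in all and at most 12, crops included, and the job is handed in when it is done.

Besides the shell and the picture viewer there is one more tool, called after ">>>" by a JSON object that holds its "api" and its "payload". carry_out: Moves the arm, as the interface text tells. Its arguments: {"type":"object","properties":{"targets":{"type":"array","items":{"type":"array","items":{"type":"array","items":{"type":"number"}}}}},"required":["targets"]}

```bash
mkdir -p pics; cat > h.py <<'E'
import numpy as np, cv2
from scipy.spatial.transform import Rotation as R
from bench import ctrl
def cam(n, s=None):
    """K, world->cam R,t"""
    m=ctrl.camera_model(n); K=np.array(m["K"],float)
    if "rvec" in m:
        return K, cv2.Rodrigues(np.array(m["rvec"],float))[0], np.array(m["tvec"],float).ravel()
    s=s or ctrl.sense(); T=np.eye(4); T[:3,:3]=R.from_quat(s["eef_rot"]).as_matrix(); T[:3,3]=s["tcp_pos"]
    W=np.linalg.inv(T@np.array(m["hand_eye"])); return K,W[:3,:3],W[:3,3]
def ray(c,xy):
    K,Rm,t=c; d=Rm.T@np.linalg.inv(K)@np.array([xy[0],xy[1],1.]); return -Rm.T@t, d
def onz(c,xy,z):
    o,d=ray(c,xy); return o+d*(z-o[2])/d[2]
def proj(c,P):
    K,Rm,t=c; p=(K@(Rm@np.atleast_2d(P).T+t[:,None])).T; return p[:,:2]/p[:,2:]
def tri(obs):
    A=np.zeros((3,3));b=np.zeros(3)
    for c,xy in obs:
        o,d=ray(c,xy); d/=np.linalg.norm(d); M=np.eye(3)-np.outer(d,d); A+=M;b+=M@o
    return np.linalg.solve(A,b)
E
python3 - <<'E'
from h import *
np.set_printoptions(precision=4,suppress=True)
s=ctrl.sense(); print({k:np.round(v,4) for k,v in s.items()})
for n in("side","top","wrist"):
    cv2.imwrite(f"pics/{n}0.png",ctrl.get_image(n))
    c=cam(n,s); print(n,"cam pos",-c[1].T@c[2])
    for l in("deck_start","well_edge","well_floor","shutter_grip","pusher","tablet_0","photometer","timer","beaker","vial_a"):
        z={"deck_start":.045,"well_edge":.045,"well_floor":.015,"shutter_grip":.156,"tablet_0":.045}.get(l,0)
        for d in ctrl.landmark_of(l,n)[:5]:
            print(n,l,round(d["conf"],2),np.round(d["xy"],1),onz(c,d["xy"],z))
E
```

```text
{'clock': np.float64(0.0), 'joint_positions': array([ 0.9496,  0.3135,  1.4984,  0.    ,  1.331 , -0.2234]), 'qvel': array([-0.0013,  0.0014, -0.001 ,  0.001 , -0.0009,  0.0001]), 'tau': array([ -0.0019, -41.2275, -25.9732,  -0.0003,   0.0042,  -0.    ]), 'tcp_pos': array([0.2033, 0.4839, 0.3033]), 'eef_rot': array([-0.3915,  0.5894,  0.3912,  0.5885]), 'contact_force': array([ 0.2777, -0.8167,  0.744 ]), 'moment': array([-0.0189,  0.0223,  0.0019]), 'width': np.float64(1.0009)}
side cam pos [ 0.4987 -0.7176  0.8609]
side deck_start 0.84 [234.4 208.9] [0.4349 0.3084 0.045 ]
side deck_start 0.7 [310.1 315. ] [ 0.596  -0.0465  0.045 ]
side well_edge 0.63 [222.6 246.1] [0.4099 0.1689 0.045 ]
side well_edge 0.57 [220.2 224.3] [0.401  0.2488 0.045 ]
side well_floor 0.79 [219.2 264. ] [0.401 0.14  0.015]
side shutter_grip 0.4 [262.4 226.9] [0.5044 0.1043 0.156 ]
side shutter_grip 0.37 [218.9 220. ] [0.4108 0.1319 0.156 ]
side pusher 0.63 [308.6 310.8] [0.5992 0.0021 0.    ]
side pusher 0.59 [272.5 188.8] [ 0.5385  0.4522 -0.    ]
side tablet_0 0.66 [235.6 242.9] [0.4404 0.1786 0.045 ]
side
[... 859 characters left out ...]
   ]
top tablet_0 0.49 [261.7 290.7] [0.3969 0.2476 0.045 ]
top tablet_0 0.43 [274.7 290. ] [0.3988 0.2221 0.045 ]
top tablet_0 0.42 [291.1 266.2] [0.4462 0.1908 0.045 ]
top tablet_0 0.42 [264.8 267.1] [0.4432 0.2429 0.045 ]
top photometer 0.65 [299.9 258.8] [0.4654 0.1707 0.    ]
top photometer 0.16 [297.1 284. ] [0.4133 0.1757 0.    ]
top timer 0.58 [297.7 284.7] [0.4119 0.1745 0.    ]
top beaker 0.57 [183.9 153.9] [0.6859 0.4253 0.    ]
top vial_a 0.72 [378.1 198.1] [0.5999 0.0047 0.    ]
top vial_a 0.56 [369.7 185.4] [0.6274 0.0224 0.    ]
wrist cam pos [0.1328 0.5146 0.3729]
wrist well_floor 0.91 [ 92.8 409.9] [0.4011 0.1408 0.015 ]
wrist pusher 0.72 [356.9 395.8] [0.5266 0.4587 0.    ]
```

```bash
python3 - <<'E'
import cv2,numpy as np
t=cv2.imread("pics/top0.png")[120:345,120:420]; s=cv2.imread("pics/side0.png")[160:340,170:390]
t=cv2.resize(t,(800,600),interpolation=cv2.INTER_CUBIC); cv2.imwrite("pics/topc.png",t)
cv2.imwrite("pics/wristc.png",cv2.imread("pics/wrist0.png"))
E
python3 - <<'E'
from h import *
from scipy.optimize import least_squares
np.set_printoptions(precision=4,suppress=True)
obs=[("side","ds",(234.4,208.9)),("side","we",(222.6,246.1)),("side","wf",(219.2,264)),("side","sg",(262.4,226.9)),("side","o",(245.8,255.4)),
("top","ds",(232.2,265.7)),("top","we",(297.7,282.9)),("top","wf",(316.4,284.8)),("top","sg",(346.1,228.2)),("top","o",(299.9,258.8))]
L=dict(ds=(-53,115,45),we=(-53,-20,45),wf=(-53,-57.5,15),sg=(54,-75,156),o=(0,0,0))
def W(p,P): 
    c,s=np.cos(p[2]),np.sin(p[2]); return np.array([p[0]+c*P[0]-s*P[1],p[1]+s*P[0]+c*P[1],P[2]])
f=lambda p:np.concatenate([proj(cam(n),W(p,np.array(L[k])/1000))[0]-xy for n,k,xy in obs])
r=least_squares(f,[.465,.175,-.15],loss="soft_l1"); print(r.x); print(f(r.x).reshape(-1,2))
for n in ("top","side","wrist"):
    for l in ("pusher",):
        for d in ctrl.trace(l,n)[:2]:
            m=d["pixels"].astype(np.uint8); print(n,d["conf"],d["xy"],m.sum()); 
            cs=max(cv2.findContours(m,0,2)[0],key=cv2.contourArea)
            print(cv2.minAreaRect(cs), cv2.boundingRect(cs))
E
```

```text
[ 0.4674  0.1833 -0.2024]
[[ 1.4173  0.3952]
 [ 0.7418 -1.6075]
 [ 1.1929  0.6618]
 [ 0.4386  1.6268]
 [ 1.9057 -0.5361]
 [ 0.2638  2.9291]
 [ 1.3552  1.1713]
 [-0.2555  3.9958]
 [-0.172   1.3545]
 [-6.0049 -1.0909]]
top 0.78 [159.1, 223.4] 766
((159.69297790527344, 222.65147399902344), (50.240386962890625, 16.70838165283203), 78.36637115478516) (148, 199, 25, 49)
top 0.71 [303.8, 256.7] 18758
((306.11767578125, 238.9705810546875), (161.17933654785156, 157.38307189941406), 12.528807640075684) (212, 145, 176, 188)
side 0.95 [277.2, 180.1] 589
((277.0, 175.5), (27.0, 16.0), 90.0) (269, 162, 17, 28)
side 0.38 [247.7, 239.7] 6327
((230.63287353515625, 224.85301208496094), (62.09999084472656, 55.21220779418945), 8.426968574523926) (197, 197, 66, 58)
wrist 0.78 [347.4, 380.9] 202
((346.6153564453125, 384.576904296875), (32.172611236572266, 11.371355056762695), 33.6900634765625) (331, 374, 29, 22)
```

View pics/topc.png

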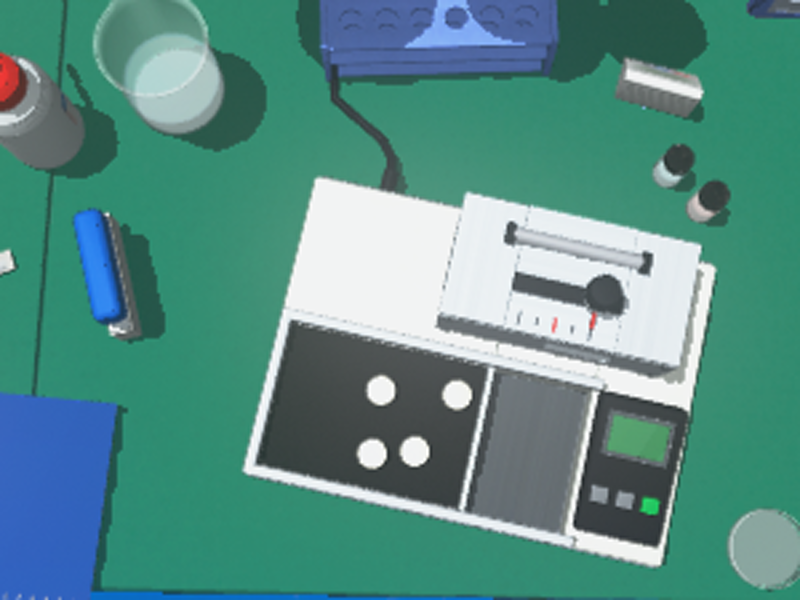

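View pics/wristc.png

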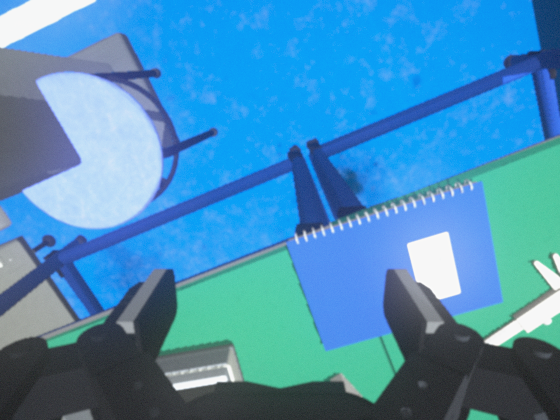

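The top view shows the pusher at about (158, 219) full-frame, yawed about +0.2. The four tablets sit mid-deck near (262–291, 266–291), and the knob is near (346, 229). The wrist view only shows the bench edge.

```bash
cat >> h.py <<'E'
def down(yaw):
    """tool pointing down, jaw (z) axis along world yaw"""
    z=np.array([np.cos(yaw),np.sin(yaw),0]); x=np.array([0,0,-1.]); return R.from_matrix(np.c_[x,np.cross(z,x),z])
def plan(P,yaw,rel=None):
    """row for grasp point at P with jaws along yaw"""
    s=ctrl.sense(); r=R.from_quat(s["eef_rot"]); best=None
    g=ctrl.hold_point_z
    for k in (0,np.pi):
        q=down(yaw+k); rv=(r.inv()*q).as_rotvec()
        if best is None or np.linalg.norm(rv)<np.linalg.norm(best[1]): best=(q,rv)
    q,rv=best; t=np.array(P)-q.as_matrix()[:,0]*g
    return np.round(np.r_[r.inv().apply(t-s["tcp_pos"])*1000,rv],3)
E
python3 - <<'E'
from h import *
from scipy.optimize import least_squares
np.set_printoptions(precision=4,suppress=True)
cs={}
for n,(x0,x1,y0,y1) in dict(top=(145,180,190,245),side=(262,292,155,200)).items():
    hsv=cv2.cvtColor(cv2.imread(f"pics/{n}0.png"),cv2.COLOR_BGR2HSV); m=cv2.inRange(hsv,(100,120,60),(125,255,255))
    k=np.zeros_like(m);k[y0:y1,x0:x1]=m[y0:y1,x0:x1]
    c=max(cv2.findContours(k,0,1)[0],key=cv2.contourArea); cs[n]=k; print(n,(k>0).sum(),cv2.minAreaRect(c))
import itertools
cams={n:cam(n) for n in cs}
def mask(n,p):
    B=np.array(list(itertools.product((-.042,.042),(-.011,.011),(.048,.078)))); q=R.from_euler("z",p[2]).apply(B)+[p[0],p[1],0]
    h=cv2.convexHull(proj(cams[n],q).astype(np.float32)).reshape(-1,2); im=np.zeros((420*4,560*4),np.uint8)
    cv2.fillConvexPoly(im,np.round((h+.5)*4).astype(int),255); return cv2.resize(im,(560,420),interpolation=cv2.INTER_AREA)
from scipy.optimize import minimize
cost=lambda p:sum(np.abs(mask(n,p).astype(float)-cs[n]).sum()/255 for n in cs)
r=minimize(cost,[.53,.455,.21],method="Nelder-Mead",options=dict(initial_simplex=[[.53,.455,.21],[.54,.455,.21],[.53,.465,.21],[.53,.455,.1]]));print(r.x,r.fun)
print("tool axes cols\n",R.from_quat(ctrl.sense()["eef_rot"]).as_matrix(),ctrl.hold_point_z)
x,y,w=r.x; print(plan([x,y,.20],w+np.pi/2))
# wrist cam placed over the photometer: what hand-eye gives
print(np.array(ctrl.camera_model("wrist")["hand_eye"]),ctrl.camera_model("wrist")["K"])
E
```

```text
top 518 ((156.8740234375, 219.52655029296875), (43.31370162963867, 12.412131309509277), 78.11134338378906)
side 167 ((276.0, 169.0), (12.0, 14.0), 90.0)
[0.5317 0.4582 0.3203] 367.4117647058823
tool axes cols
 [[ 0.     -0.9219  0.3874]
 [-0.      0.3874  0.9219]
 [-1.     -0.     -0.    ]] 0.0539
[  49.998 -312.672  103.398   -0.718   -0.       0.   ]
[[-0.0004 -0.3032  0.9529 -0.0696]
 [-0.0008 -0.9529 -0.3032  0.0769]
 [ 1.     -0.0008  0.0001  0.0009]
 [ 0.      0.      0.      1.    ]] [[358.2624   0.     279.7189]
 [  0.     358.2624 203.2304]
 [  0.       0.       1.    ]]
```

>>> {"api": "carry_out", "payload": {"targets": [[[5, -30, 10, -0.06, 0, 0, 85], [12, -70, 24, -0.14, 0, 0, 85], [20, -115, 40, -0.24, 0, 0, 85], [28, -160, 55, -0.34, 0, 0, 85], [34, -205, 70, -0.42, 0, 0, 85], [40, -245, 82, -0.5, 0, 0, 85], [46, -280, 94, -0.56, 0, 0, 85], [50, -305, 101, -0.6, 0, 0, 85], [50, -313, 103, -0.61, 0, 0, 85], [50, -313, 103, -0.61, 0, 0, 85]]]}}

```text
clock: 2.8
tcp_pos: [0.5322, 0.4575, 0.2535]
eef_rot: [-0.55, 0.445, 0.55, 0.444]
contact_force: [-0.1, 0.2, -0.5]
width: 0.996
```

```bash
python3 - <<'E'
from h import *
np.set_printoptions(precision=4,suppress=True)
s=ctrl.sense(); print(s["clock"],s["tcp_pos"],s["contact_force"])
im=ctrl.get_image("wrist"); cv2.imwrite("pics/w1.png",im); c=cam("wrist",s)
for l in("deck_start","well_edge","well_floor","shutter_grip","pusher","tablet_0","photometer"):
    z={"deck_start":.045,"well_edge":.045,"well_floor":.015,"shutter_grip":.156,"tablet_0":.045}.get(l,0)
    for d in ctrl.landmark_of(l,"wrist")[:2]: print(l,round(d["conf"],2),np.round(d["xy"],1),onz(c,d["xy"],z))
hsv=cv2.cvtColor(im,cv2.COLOR_BGR2HSV); m=cv2.inRange(hsv,(100,120,60),(125,255,255))
for k in cv2.findContours(m,0,1)[0]:
    if cv2.contourArea(k)>800:
        r=cv2.minAreaRect(k); print(cv2.contourArea(k),r)
        P=np.array([onz(c,b,.078)[:2] for b in cv2.boxPoints(r)]); print(P,P.mean(0))
        e=[P[1]-P[0],P[2]-P[1]]; e=max(e,key=np.linalg.norm); print(np.arctan2(e[1],e[0]),np.linalg.norm(e))
E
```

```text
2.8 [0.5322 0.4575 0.2535] [-0.1169  0.2499 -0.4867]
deck_start 0.69 [97.4 20.8] [0.4391 0.3073 0.045 ]
pusher 0.68 [279.8 172.4] [0.5286 0.4571 0.    ]
tablet_0 0.63 [11.1  8.1] [0.4436 0.2483 0.045 ]
3748.5 ((48.0, 319.5), (59.0, 96.0), 90.0)
[[0.648  0.2601]
 [0.6325 0.3331]
 [0.6883 0.3363]
 [0.7048 0.2589]] [0.6684 0.2971]
1.780560911192005 0.07462922469929033
3143.0 ((277.5696105957031, 192.9967498779297), (112.57597351074219, 31.198829650878906), 87.33700561523438)
[[0.4906 0.4349]
 [0.4852 0.4553]
 [0.5657 0.4772]
 [0.5717 0.4547]] [0.5283 0.4555]
0.265979084085471 0.08341366507089833
20727.0 ((426.4999694824219, 66.99998474121094), (133.99996948242188, 264.99993896484375), 90.0)
[[0.4048 0.4396]
 [0.3712 0.5972]
 [0.4461 0.6326]
 [0.4834 0.4573]] [0.4264 0.5317]
1.7807746096894246 0.16119756957612194
```

View pics/w1.png

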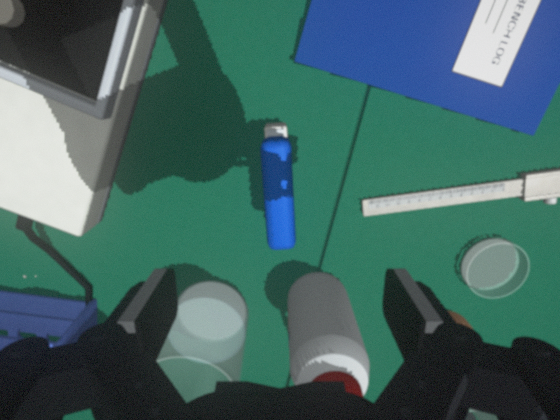

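The wrist view shows the blue bar at (278, 193), nearly parallel to the image columns, with a tall bottle at about (325, 340) beyond it.

```bash
python3 - <<'E'
from h import *
import itertools
from scipy.optimize import minimize
np.set_printoptions(precision=4,suppress=True)
s=ctrl.sense(); cams={"top":cam("top"),"wrist":cam("wrist",s)}; M={}
for n,f,(x0,x1,y0,y1) in (("top","top0",(145,180,190,245)),("wrist","w1",(250,310,125,260))):
    m=cv2.inRange(cv2.cvtColor(cv2.imread(f"pics/{f}.png"),cv2.COLOR_BGR2HSV),(95,100,40),(128,255,255))
    k=np.zeros_like(m);k[y0:y1,x0:x1]=m[y0:y1,x0:x1]; M[n]=k
B=np.array(list(itertools.product((-.042,.042),(-.011,.011),(.048,.078))))
def mask(n,p):
    q=R.from_euler("z",p[2]).apply(B)+[p[0],p[1],0]
    h=cv2.convexHull(proj(cams[n],q).astype(np.float32)).reshape(-1,2); im=np.zeros((1680,2240),np.uint8)
    cv2.fillConvexPoly(im,np.round((h+.5)*4).astype(int),255); return cv2.resize(im,(560,420),interpolation=cv2.INTER_AREA)
for ns in (("top",),("wrist",),("top","wrist")):
    cost=lambda p:sum(np.abs(mask(n,p).astype(float)-M[n]).sum()/255/(M[n]>0).sum() for n in ns)
    r=minimize(cost,[.53,.455,.23],method="Nelder-Mead",options=dict(initial_simplex=[[.53,.455,.23],[.536,.455,.23],[.53,.461,.23],[.53,.455,.15]]));print(ns,r.x,r.fun)
x,y,w=r.x
for z in(.062,): print(plan([x,y,z],w+np.pi/2))
print("bottle front foot",onz(cams["wrist"],(315,275),0),onz(cams["top"],(140,180),0))
E
```

```text
('top',) [0.5304 0.4569 0.2917] 0.17100610736097716
('wrist',) [0.5299 0.4571 0.2773] 0.08533077325885843
('top', 'wrist') [0.5309 0.4574 0.2756] 0.2556354185180204
[138.438   0.583  -0.563  -0.063   0.      0.   ]
bottle front foot [0.6244 0.5151 0.    ] [0.6251 0.515  0.    ]
```

>>> {"api": "carry_out", "payload": {"targets": [[[40, 0, 0, -0.04, 0, 0, 85], [85, 0, 0, -0.065, 0, 0, 85], [120, 0, 0, -0.065, 0, 0, 60], [138, 0, 0, -0.065, 0, 0, 50], [138, 0, 0, -0.065, 0, 0, 40], [138, 0, 0, -0.065, 0, 0, 15], [138, 0, 0, -0.065, 0, 0, 10], [138, 0, 0, -0.065, 0, 0, 10], [138, 0, 0, -0.065, 0, 0, 10], [138, 0, 0, -0.065, 0, 0, 10]]]}}

```text
clock: 4.2
tcp_pos: [0.5323, 0.458, 0.1175]
eef_rot: [0.565, -0.425, -0.564, -0.427]
contact_force: [-0.9, -0.6, 5.5]
width: 0.251
```

```bash
python3 - <<'E'
from h import *
print(ctrl.sense()["contact_force"],plan([.4386,.3067,.24],-.2024+np.pi/2))
E
```

```text
[-0.94366472 -0.55907159  5.54826128] [-1.76759e+02  1.31079e+02 -1.19781e+02  4.80000e-01  1.00000e-03
  2.00000e-03]
```

>>> {"api": "carry_out", "payload": {"targets": [[[-30, 0, 0, 0, 0, 0, 10], [-70, 0, 0, 0, 0, 0, 10], [-110, 10, -9, 0.04, 0, 0, 10], [-145, 33, -30, 0.12, 0, 0, 10], [-170, 60, -55, 0.22, 0, 0, 10], [-177, 88, -80, 0.32, 0, 0, 10], [-177, 112, -102, 0.4, 0, 0, 10], [-177, 126, -115, 0.46, 0, 0, 10], [-177, 131, -120, 0.48, 0, 0, 10], [-177, 131, -120, 0.48, 0, 0, 10]]]}}

```text
clock: 5.2
tcp_pos: [0.4387, 0.3062, 0.2933]
eef_rot: [-0.447, 0.548, 0.447, 0.548]
contact_force: [0.5, 1.1, -0.4]
width: 0.25
```

```bash
python3 - <<'E'
from h import *
np.set_printoptions(precision=4,suppress=True)
s=ctrl.sense(); print(s["clock"],s["tcp_pos"],s["contact_force"],s["width"])
im=ctrl.get_image("wrist"); cv2.imwrite("pics/w2.png",im); c=cam("wrist",s)
cv2.imwrite("pics/t2.png",ctrl.get_image("top"))
for n,c in (("wrist",c),("top",cam("top"))):
  for l in("deck_start","well_edge","well_floor","shutter_grip","tablet_0","photometer"):
    z={"deck_start":.045,"well_edge":.045,"well_floor":.015,"shutter_grip":.156,"tablet_0":.045}.get(l,0)
    for d in ctrl.landmark_of(l,n)[:2 if l!="tablet_0" else 5]: print(n,l,round(d["conf"],2),np.round(d["xy"],1),onz(c,d["xy"],z))
E
```

```text
5.2 [0.4387 0.3062 0.2933] [ 0.4554  1.1441 -0.3742] 0.2498301552397446
wrist well_edge 0.56 [130.5 177.6] [0.4115 0.1742 0.045 ]
wrist shutter_grip 0.83 [  9.9 367.6] [0.5094 0.0972 0.156 ]
wrist tablet_0 0.91 [160.4 201.1] [0.4385 0.1941 0.045 ]
wrist tablet_0 0.8 [208.7 148.4] [0.4002 0.2508 0.045 ]
wrist tablet_0 0.79 [172.4 155.9] [0.4001 0.2173 0.045 ]
wrist tablet_0 0.77 [217.1 194.6] [0.443  0.2472 0.045 ]
wrist photometer 0.97 [174.4 215.7] [0.4679 0.1857 0.    ]
top deck_start 0.69 [238.  268.8] [0.4385 0.2957 0.045 ]
top well_edge 0.86 [297.  287.7] [0.4043 0.1783 0.045 ]
top well_floor 0.58 [313.4 285.6] [0.4102 0.1433 0.015 ]
top shutter_grip 0.66 [345.5 226.2] [0.5113 0.0998 0.156 ]
top shutter_grip 0.24 [367.5 184.7] [0.5886 0.0595 0.156 ]
top tablet_0 0.57 [293.4 266.7] [0.4453 0.1862 0.045 ]
top tablet_0 0.42 [256.2 290.1] [0.3978 0.2584 0.045 ]
top photometer 0.74 [296.7 258.9] [0.4651 0.1774 0.    ]
```

View pics/w2.png

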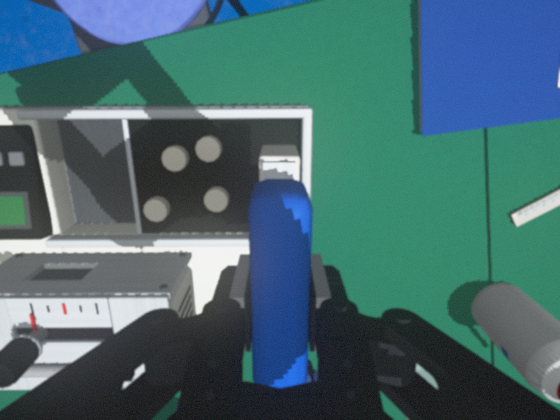

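The wrist view shows the four tablets at (156,209), (217,199), (175,158) and (208,148). The pusher is over the end of the deck and aligned with the rails. I'll overlay the model to check the pose.

```bash
cat > ov.py <<'E'
from h import *
from scipy.optimize import least_squares
np.set_printoptions(precision=4,suppress=True)
s=ctrl.sense(); c=cam("wrist",s); ct=cam("top")
def W(p,P): return R.from_euler("z",p[2]).apply(np.array(P,float)/1000)+[p[0],p[1],0]
# (cam, point mm, px)
obs=[(c,(-115,143,60),(312,108)),(c,(-107,135,60),(303,119)),(c,(-53,-20,45),(130.5,177.6)),(c,(54,-75,156),(9.9,367.6)),(c,(0,0,0),(174.4,215.7))]
f=lambda p:np.concatenate([proj(k,W(p,P))[0]-xy for k,P,xy in obs])
r=least_squares(f,[.467,.183,-.2],loss="soft_l1"); print(r.x); print(f(r.x).reshape(-1,2))
im=cv2.imread("pics/w2.png"); im=cv2.resize(im,None,fx=1.4,fy=1.4)
def poly(P,col,p,closed=True): cv2.polylines(im,[np.round((proj(c,W(p,P))+.5)*1.4*8).astype(int)],closed,col,1,cv2.LINE_AA,3)
for p,col in ((r.x,(0,0,255)),(np.array([.4674,.1833,-.2024]),(0,255,255))):
    poly([(-107,-20,45),(-107,135,45),(1,135,45),(1,-20,45)],col,p)
    poly([(-115,-172,60),(-115,143,60),(9,143,60),(9,-95,60)],col,p,False)
    poly([(20,30,125),(109,30,125),(109,-140,125),(20,-140,125)],col,p)
cv2.imwrite("pics/ov.png",im)
E
python3 ov.py
```

```text
[ 0.4683  0.1833 -0.1976]
[[ 0.5948  0.2179]
 [-0.3289 -0.6888]
 [ 0.0296  1.2831]
 [ 0.4343 -3.1172]
 [-2.1497  1.1001]]
```

View pics/ov.png

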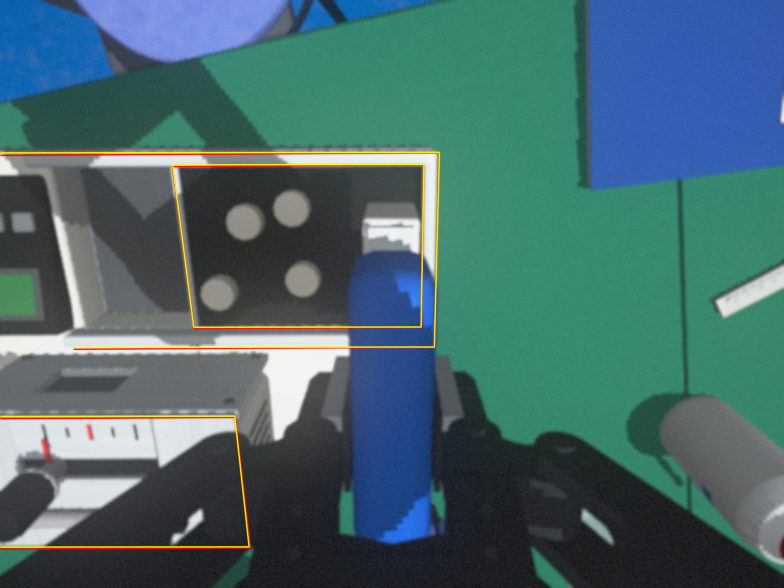

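```bash
python3 - <<'E'
from h import *
np.set_printoptions(precision=4,suppress=True)
s=ctrl.sense(); c=cam("wrist",s); p=np.array([.468,.1833,-.2])
ph=lambda P: R.from_euler("z",-p[2]).apply(P-np.array([p[0],p[1],0]))*1000
wd=lambda P: R.from_euler("z",p[2]).apply(np.array(P)/1000)+[p[0],p[1],0]
print("tcp ph",ph(s["tcp_pos"]))
for px,z in (((279,146),.176),((279,157),.210),((279,157),.210)): print(px,ph(onz(c,px,z)))
for P in((-50.5,114,45+64+15),(-50.5,114,45+64+1)): print(plan(wd(P),p[2]+np.pi/2))
E
```

```text
tcp ph [-53.1701 114.9062 292.8994]
(279, 146) [-101.7985  115.4796  176.    ]
(279, 157) [-102.2145  115.5299  210.    ]
(279, 157) [-102.2145  115.5299  210.    ]
[114.999  -2.672  -0.908  -0.003   0.      0.   ]
[128.999  -2.672  -0.909  -0.003   0.      0.   ]
```

>>> {"api": "carry_out", "payload": {"targets": [[[30, -2, 0, 0, 0, 0, 10], [70, -2, 0, 0, 0, 0, 10], [105, -2, 0, 0, 0, 0, 10], [120, -2, 0, 0, 0, 0, 10], [126, -2, 0, 0, 0, 0, 10], [128, -2, 0, 0, 0, 0, 10], [128, -2, 0, 0, 0, 0, 10], [128, -2, 0, 0, 0, 0, 10]]]}}

```text
clock: 6.7
tcp_pos: [0.441, 0.3062, 0.1659]
eef_rot: [-0.447, 0.547, 0.447, 0.549]
contact_force: [-0.7, -0.4, -1.8]
width: 0.249
```

```bash
python3 - <<'E'
from h import *
np.set_printoptions(precision=4,suppress=True)
s=ctrl.sense(); print(s["tcp_pos"],s["contact_force"],s["moment"]); p=np.array([.468,.1833,-.2])
wd=lambda P: R.from_euler("z",p[2]).apply(np.array(P)/1000)+[p[0],p[1],0]
print(plan(wd((-51.2,-20,s["tcp_pos"][2]*1000-53.9)),p[2]+np.pi/2))
E
```

```text
[0.441  0.3062 0.1659] [-0.6718 -0.4236 -1.8214] [-0.0162 -0.0741  0.0183]
[  -0.144   -0.01  -135.109   -0.003    0.001    0.002]
```

>>> {"api": "carry_out", "payload": {"targets": [[[2, 0, 0, 0, 0, 0, 10], [2.5, 0, -4, 0, 0, 0, 10], [2.5, 0, -11, 0, 0, 0, 10], [2.5, 0, -19, 0, 0, 0, 10], [2.5, 0, -27, 0, 0, 0, 10], [2.5, 0, -35, 0, 0, 0, 10], [2.5, 0, -43, 0, 0, 0, 10], [2.5, 0, -51, 0, 0, 0, 10], [2.5, 0, -59, 0, 0, 0, 10], [2.5, 0, -67, 0, 0, 0, 10]]]}}

```text
clock: 7.7
tcp_pos: [0.4271, 0.2398, 0.1625]
eef_rot: [-0.447, 0.548, 0.447, 0.548]
contact_force: [0.2, 1.6, 0.6]
width: 0.248
```

>>> {"api": "carry_out", "payload": {"targets": [[[0, 0, -8, 0, 0, 0, 10], [0, 0, -16, 0, 0, 0, 10], [0, 0, -24, 0, 0, 0, 10], [0, 0, -32, 0, 0, 0, 10], [0, 0, -40, 0, 0, 0, 10], [0, 0, -48, 0, 0, 0, 10], [0, 0, -56, 0, 0, 0, 10], [0, 0, -64, 0, 0, 0, 10], [0, 0, -70, 0, 0, 0, 10], [0, 0, -70, 0, 0, 0, 10]]]}}

```text
clock: 8.7
tcp_pos: [0.4129, 0.171, 0.1625]
eef_rot: [-0.447, 0.548, 0.447, 0.548]
contact_force: [-0.4, -3.0, 5.2]
width: 0.246
```

```bash
python3 - <<'E'
from h import *
np.set_printoptions(precision=4,suppress=True)
s=ctrl.sense(); print(s["clock"],s["tcp_pos"],s["contact_force"],s["width"]); p=np.array([.468,.1833,-.2])
print("tcp ph",R.from_euler("z",-p[2]).apply(s["tcp_pos"]-np.array([p[0],p[1],0]))*1000)
w=ctrl.get_image("wrist"); t=ctrl.get_image("top"); t=cv2.resize(t[230:340,215:355],(560,440)); sd=cv2.resize(ctrl.get_image("side")[180:290,180:280],(400,440))
cv2.imwrite("pics/w3.png",np.hstack([cv2.resize(w,(400,300)),cv2.resize(t,(382,300))]))
E
```

```text
8.7 [0.4129 0.171  0.1625] [-0.4376 -3.0488  5.193 ] 0.24558675171658906
tcp ph [-51.5213 -22.9884 162.4879]
```

View pics/w3.png

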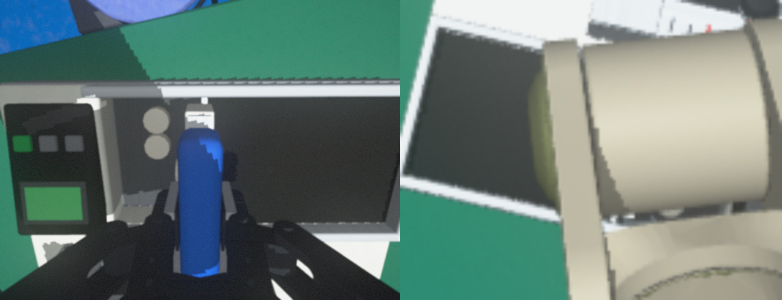

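Two tablets are visible in the well and the deck behind the blade is clear. I'll lift and back away so I can count all four.

>>> {"api": "carry_out", "payload": {"targets": [[[-15, 0, 0, 0, 0, 0, 10], [-50, 0, 0, 0, 0, 0, 10], [-90, 0, 15, 0, 0, 0, 10], [-120, 0, 50, 0, 0, 0, 10], [-125, 0, 90, 0, 0, 0, 10], [-125, 0, 130, 0, 0, 0, 10], [-125, 0, 145, 0, 0, 0, 10], [-125, 0, 150, 0, 0, 0, 10]]]}}

```text
clock: 9.65
tcp_pos: [0.4428, 0.32, 0.2862]
eef_rot: [-0.447, 0.548, 0.448, 0.547]
contact_force: [0.2, -0.7, -1.4]
width: 0.249
```

```bash
python3 - <<'E'
from h import *
np.set_printoptions(precision=4,suppress=True)
s=ctrl.sense(); p=np.array([.468,.1833,-.2]); t=ctrl.get_image("top"); w=ctrl.get_image("wrist")
ph=lambda P: R.from_euler("z",-p[2]).apply(P-np.array([p[0],p[1],0]))*1000
print(s["clock"],"tcp ph",ph(s["tcp_pos"]))
for n,c in (("wrist",cam("wrist",s)),("top",cam("top"))):
    for d in ctrl.look_for("tablet_0",n): print(n,round(d["conf"],2),np.round(d["xy"]),ph(onz(c,d["xy"],.027)))
cv2.imwrite("pics/w4.png",np.hstack([cv2.resize(w,(400,300)),cv2.resize(t[230:340,215:355],(382,300))]))
# pusher placement: foot centre world (.525,.452), near the old spot
print(plan([.528,.440,.20],.1+np.pi/2))
E
```

```text
9.65 tcp ph [-51.8116 129.0001 286.2075]
wrist 0.76 [112. 212.] [-15.8017 -33.8868  27.    ]
wrist 0.69 [104. 186.] [-41.8837 -37.6567  27.    ]
wrist 0.65 [ 80. 162.] [-64.4846 -56.2389  27.    ]
wrist 0.57 [ 76. 140.] [-85.1809 -56.838   27.    ]
top 0.64 [307. 264.] [ -9.9007 -28.6191  27.    ]
[ 33.06  -58.452 136.707  -0.303  -0.001  -0.001]
```

View pics/w4.png

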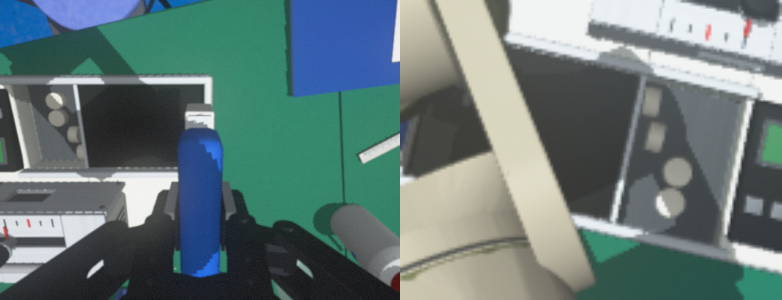

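All four tablets are in the well; the two nearest its wall are leaning on it. Next I'll return the pusher.

>>> {"api": "carry_out", "payload": {"targets": [[[0, -10, 25, -0.06, 0, 0, 10], [0, -28, 65, -0.14, 0, 0, 10], [10, -45, 105, -0.23, 0, 0, 10], [40, -56, 130, -0.29, 0, 0, 10], [80, -58, 137, -0.3, 0, 0, 10], [120, -58, 137, -0.3, 0, 0, 10], [148, -58, 137, -0.3, 0, 0, 10], [160, -58, 137, -0.3, 0, 0, 10], [166, -58, 137, -0.3, 0, 0, 10], [167, -58, 137, -0.3, 0, 0, 10]]]}}

```text
clock: 10.85
tcp_pos: [0.5282, 0.441, 0.1213]
eef_rot: [0.524, -0.475, -0.523, -0.476]
contact_force: [-0.1, -0.1, -0.9]
width: 0.249
```

>>> {"api": "carry_out", "payload": {"targets": [[[1, 0, 0, 0, 0, 0, 10], [2, 0, 0, 0, 0, 0, 10], [2.5, 0, 0, 0, 0, 0, 10], [2.5, 0, 0, 0, 0, 0, 10]]]}}

```text
clock: 11.25
tcp_pos: [0.5277, 0.4413, 0.1183]
eef_rot: [0.524, -0.475, -0.524, -0.475]
contact_force: [-0.0, 0.2, -1.3]
width: 0.248
```

>>> {"api": "carry_out", "payload": {"targets": [[[0.7, 0, 0, 0, 0, 0, 10], [1.2, 0, 0, 0, 0, 0, 10], [1.2, 0, 0, 0, 0, 0, 10], [1.2, 0, 0, 0, 0, 0, 26], [1.2, 0, 0, 0, 0, 0, 32], [1.2, 0, 0, 0, 0, 0, 50], [1.2, 0, 0, 0, 0, 0, 60], [1.2, 0, 0, 0, 0, 0, 60]]]}}

```text
clock: 12.05
tcp_pos: [0.5277, 0.4413, 0.1166]
eef_rot: [-0.524, 0.475, 0.524, 0.475]
contact_force: [0.2, 0.3, -0.1]
width: 0.709
```

```bash
python3 - <<'E'
from h import *
np.set_printoptions(precision=4,suppress=True)
s=ctrl.sense(); print(s["contact_force"],s["width"],s["joint_positions"])
p=np.array([.468,.1833,-.2]); wd=lambda P: R.from_euler("z",p[2]).apply(np.array(P)/1000)+[p[0],p[1],0]
k=wd((54,-75,156)); print("knob",k); print("hover",plan(k+[0,0,.1],p[2]+np.pi/2), "alt",plan(wd((54,20,256)),p[2]+np.pi/2))
E
```

```text
[ 0.2341  0.2652 -0.1202] 0.7094157676667934 [ 0.5266  0.8454  1.1324  0.      1.1638 -1.1414]
knob [0.506  0.0991 0.156 ]
hover [-193.288   54.774 -338.501    0.297   -0.      -0.   ] alt [-193.292   26.955 -247.665    0.297   -0.      -0.   ]
```

>>> {"api": "carry_out", "payload": {"targets": [[[-30, 0, 0, 0, 0, 0, 60], [-75, 0, 0, 0, 0, 0, 60], [-120, 2, -10, 0.01, 0, 0, 60], [-160, 8, -45, 0.04, 0, 0, 60], [-185, 16, -90, 0.08, 0, 0, 60], [-193, 23, -138, 0.12, 0, 0, 60], [-193, 30, -185, 0.17, 0, 0, 60], [-193, 37, -232, 0.21, 0, 0, 60], [-193, 45, -278, 0.25, 0, 0, 60], [-193, 51, -318, 0.29, 0, 0, 60]]]}}

```text
clock: 13.05
tcp_pos: [0.5072, 0.1177, 0.3099]
eef_rot: [-0.449, 0.546, 0.449, 0.546]
contact_force: [0.0, 0.6, 0.5]
width: 0.701
```

>>> {"api": "carry_out", "payload": {"targets": [[[0, 4, -20, 0.005, 0, 0, 60], [0, 4, -20, 0.005, 0, 0, 60], [0, 4, -20, 0.005, 0, 0, 60]]]}}

```text
clock: 13.35
tcp_pos: [0.5001, 0.1011, 0.3099]
eef_rot: [-0.448, 0.547, 0.448, 0.547]
contact_force: [-0.3, -0.5, 0.9]
width: 0.701
```

```bash
python3 - <<'E'
from h import *
np.set_printoptions(precision=4,suppress=True)
s=ctrl.sense(); p=np.array([.468,.1833,-.2]); w=ctrl.get_image("wrist"); t=ctrl.get_image("top"); c=cam("wrist",s)
ph=lambda P: R.from_euler("z",-p[2]).apply(P-np.array([p[0],p[1],0]))*1000
print(s["clock"],s["tcp_pos"],ph(s["tcp_pos"]))
for d in ctrl.landmark_of("shutter_grip","wrist")[:2]: print(d["conf"],d["xy"],ph(onz(c,d["xy"],.156)),onz(c,d["xy"],.156))
for d in ctrl.look_for("pusher","top")[:2]: print("pusher",d["conf"],d["xy"],onz(cam("top"),d["xy"],.06))
wd=lambda P: R.from_euler("z",p[2]).apply(np.array(P)/1000)+[p[0],p[1],0]
print("model knob px",proj(c,wd((54,-75,156))),proj(c,wd((54,-75,168))),"plan",plan(wd((54,-75,156)),p[2]+np.pi/2))
cv2.circle(w,tuple(np.round(proj(c,wd((54,-75,168)))[0]).astype(int)),2,(0,0,255),-1)
cv2.imwrite("pics/w5.png",np.hstack([cv2.resize(w,(440,330)),cv2.resize(t[150:350,120:340],(360,330))]))
E
```

```text
13.35 [0.5001 0.1011 0.3099] [ 47.8132 -74.1524 309.9493]
0.88 [276.4, 224.2] [ 56.9639 -75.5232 156.    ] [0.5088 0.098  0.156 ]
pusher 0.72 [169.6, 226.1] [0.518  0.4325 0.06  ]
model knob px [[277.179  220.0313]] [[277.0657 226.6396]] plan [99.676 -6.334 -1.591  0.004  0.    -0.   ]
```

View pics/w5.png

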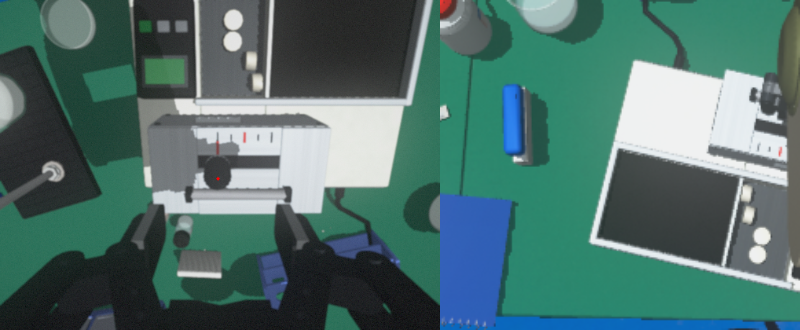

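The pusher stands upright on the bench. The knob is at about (277, 226) full-frame, matching the model, so I'll descend and grip.

>>> {"api": "carry_out", "payload": {"targets": [[[30, -3, 0, 0, 0, 0, 60], [65, -6, -1, 0, 0, 0, 60], [90, -7, -1, 0, 0, 0, 60], [99, -7, -1, 0, 0, 0, 60], [99, -7, -1, 0, 0, 0, 60], [99, -7, -1, 0, 0, 0, 40], [99, -7, -1, 0, 0, 0, 28], [99, -7, -1, 0, 0, 0, 15], [99, -7, -1, 0, 0, 0, 10], [99, -7, -1, 0, 0, 0, 10]]]}}

```text
clock: 14.55
tcp_pos: [0.507, 0.0982, 0.2121]
eef_rot: [-0.449, 0.547, 0.447, 0.547]
contact_force: [-1.9, -4.2, 5.2]
width: 0.238
```

```bash
python3 - <<'E'
from h import *
np.set_printoptions(precision=4,suppress=True)
s=ctrl.sense(); p=np.array([.468,.1833,-.2])
ph=lambda P: R.from_euler("z",-p[2]).apply(P)
print(s["clock"],ph(s["tcp_pos"]-np.array([p[0],p[1],0]))*1000,ph(s["contact_force"]),s["width"]*85.4)
E
```

```text
14.55 [ 55.1405 -75.6454 212.066 ] [-1.0199 -4.4689  5.2003] 20.34620367084117
```

>>> {"api": "carry_out", "payload": {"targets": [[[0, 0, 3, 0, 0, 0, 10], [0, 0, 6, 0, 0, 0, 10], [0, 0, 9, 0, 0, 0, 10], [0, 0, 12, 0, 0, 0, 10], [0, 0, 15, 0, 0, 0, 10], [0, 0, 18, 0, 0, 0, 10], [0, 0, 21, 0, 0, 0, 10], [0, 0, 23, 0, 0, 0, 10], [0, 0, 24, 0, 0, 0, 10], [0, 0, 24, 0, 0, 0, 10]]]}}

```text
clock: 15.55
tcp_pos: [0.5116, 0.1211, 0.2121]
eef_rot: [-0.449, 0.547, 0.447, 0.547]
contact_force: [-3.5, -8.6, 6.4]
width: 0.241
```

```bash
python3 - <<'E'
from h import *
np.set_printoptions(precision=4,suppress=True)
s=ctrl.sense(); p=np.array([.468,.1833,-.2])
ph=lambda P: R.from_euler("z",-p[2]).apply(P)
print(s["clock"],ph(s["tcp_pos"]-np.array([p[0],p[1],0]))*1000,ph(s["contact_force"]),s["width"]*85.4)
w=ctrl.get_image("wrist"); t=ctrl.get_image("top")
cv2.imwrite("pics/w6.png",np.hstack([cv2.resize(w[140:300,150:370],(440,320),interpolation=cv2.INTER_CUBIC),cv2.resize(t[200:280,280:370],(360,320),interpolation=cv2.INTER_CUBIC)]))
E
```

```text
15.55 [ 55.1237 -52.3371 212.0851] [-1.7553 -9.1322  6.4205] 20.54313200349047
```

View pics/w6.png

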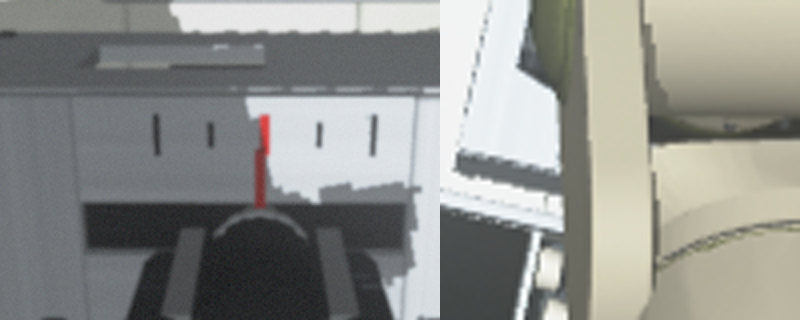

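The pointer, at column 260 in the crop, sits about 1.2 mm short of the red tick at 265 (tick spacing is 54 px per 12.5 mm). I'll nudge it that far.

>>> {"api": "carry_out", "payload": {"targets": [[[0, 0, 0.6, 0, 0, 0, 10], [0, 0, 1.2, 0, 0, 0, 10], [0, 0, 1.3, 0, 0, 0, 10], [0, 0, 1.3, 0, 0, 0, 10], [0, 0, 1.3, 0, 0, 0, 10], [0, 0, 1.3, 0, 0, 0, 10], [0, 0, 1.3, 0, 0, 0, 10]]]}}

```text
clock: 16.35
tcp_pos: [0.5119, 0.1222, 0.2121]
eef_rot: [-0.449, 0.547, 0.447, 0.547]
contact_force: [-3.9, -9.6, 6.8]
width: 0.238
```

```bash
python3 - <<'E'
from h import *
np.set_printoptions(precision=4,suppress=True)
s=ctrl.sense(); p=np.array([.468,.1833,-.2])
ph=lambda P: R.from_euler("z",-p[2]).apply(P)
print(s["clock"],ph(s["tcp_pos"]-np.array([p[0],p[1],0]))*1000,ph(s["contact_force"]),s["width"]*85.4,s["qvel"])
w=ctrl.get_image("wrist"); t=ctrl.get_image("side")
cv2.imwrite("pics/w7.png",np.hstack([cv2.resize(w[140:300,150:370],(440,320),interpolation=cv2.INTER_CUBIC),cv2.resize(t[150:290,180:337],(360,320),interpolation=cv2.INTER_CUBIC)]))
E
```

```text
16.35 [ 55.1262 -51.1847 212.0566] [ -1.9118 -10.211    6.8071] 20.31401392667069 [-0.0011 -0.0011 -0.0002 -0.0016 -0.001  -0.0003]
```

View pics/w7.png

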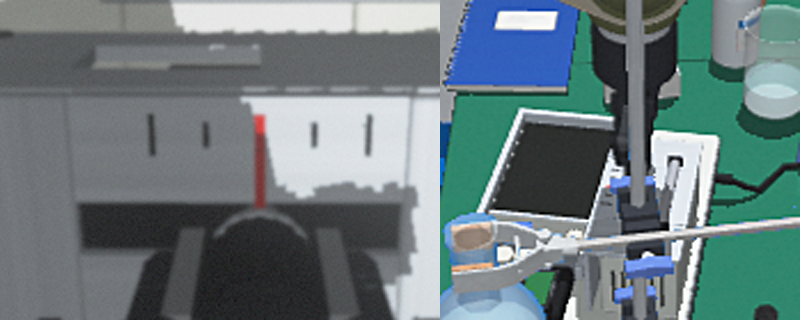

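The pointer now lines up with the red tick, both at column 260 in the crop. The measured spring pull is 10.2 N and the arm is still, so I'm handing in.

```bash
python3 -c "
from bench import ctrl
print(ctrl.finish_job())"
```

```text
the job is handed in; nothing more can be done
None
```

The job is done and handed in at about 16.5 s of the 58 s allowed; no verdict was reported.

- **Tablets:** I swept all four into the well using only the pusher. The detector and the wrist and top pictures showed all four in the well and the visible deck empty. Two of them lean against the well wall.
- **Pusher:** It stands upright on the bench, about 16 mm from where it started and turned by under 0.2 rad. The top view confirmed this after I let go.
- **Shutter:** After that I gripped the knob and drew it in small steps to half travel, never past it. I stopped about 1 mm short, then nudged it the rest of the way.
- **Last checks:** The red pointer lines up with the red tick. The pull along the slide is 10.2 N, against 10 N expected at half. The arm is still and the gripper is holding.
- **Disagreements:** The tool moved about 24.5 mm, 0.5 mm under half travel, so I trusted the tick and the force instead. The gripper read 20.3 mm on the 22 mm knob, but it had also read about 1 mm low on the pusher bar. A steady upward force of about 6.8 N remained on the tool while holding the knob.

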